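# Fish the wrench out from under the tray cover

### The job

Pick up the pine block and use it as a scraper to sweep the three loose wood chips off the tray's long metal cover onto the bench, without touching the chips with the fingers and with none left in the tray, then lay the block down on the bench beside the tray. Then take the adjustable wrench out through the tray's opening: it only comes out once its jaws are slid clear of the short lip, then tilted up and drawn diagonally from under the long cover. Finish while still holding the wrench in the gripper, steady, every part of it at least 12 cm above the bench and clear of the tray and everything else; leave the walnut offcut, the sanding block and the tape measure where they are.

Things in the scene. Friction and masses are not known exactly. Their poses are not given: they have to be found in the camera images.
- tray: plywood tray fixed to the bench, 160 (x) x 335 (y) x 52 mm high; origin at the centre of its underside, z up, y along its length. Inside: 140 mm wide, 315 mm long (y -157.5 to +157.5 mm), floor 6 mm above the bench; walls 10 mm thick. Two fixed aluminium covers, 4 mm thick, lie on the walls over the full width: undersides 48 mm, tops 52 mm above the bench
- tray_cover (a point): centre of the top of the tray's long cover (tray y = +87.5 mm); the cover is 160 x 160 mm, from tray y = +7.5 to +167.5 mm, the tray's +y end
- tray_opening (a point): centre of the tray's opening, level with the cover tops (tray y = -57.5 mm); the opening is 140 mm wide (x) and 130 mm long, from tray y = +7.5 mm (edge of the long cover) to -122.5 mm; beyond that the short lip covers the rest, to the tray's end at y = -167.5 mm
- wrench: steel adjustable wrench lying flat on the tray floor, 218 mm long, 11 mm thick (13 at the screw), about 0.3 kg; origin at the centre of its underside, length along y: jaws (48 mm wide) from y = -39 to -109 mm, their end under the short lip at the start; handle end at y = +109 mm, under the long cover. It lies within 5 degrees of the tray's length
- wrench_grip (a point): point on the wrench's shank just behind the jaws (wrench y = -25 mm, half its thickness up), in the tray's opening and close to the centre of mass; the shank, y -38 to +109 mm, is at most 26 mm wide and can be gripped across x from above
- wrench_tail (a point): middle of the wrench's handle end (y = +109 mm, half its thickness up)
- wrench_jaw (a point): middle of the wrench's jaw end (y = -109 mm, half its thickness up)
- block: bare pine block, 45 (x) x 120 (y) x 45 (z) mm, 0.15 kg, on the bench to the right of the tray; origin at the centre of its underside; gripped across x (45 mm)
- chip0: flat loose wood offcut 26 x 18 mm, 8 mm thick, 10 g, lying on the tray's long cover; origin at the centre of its underside
- chip1: flat loose wood offcut 22 x 20 mm, 8 mm thick, 10 g, lying on the tray's long cover; origin at the centre of its underside
- chip2: flat loose wood offcut 28 x 15 mm, 8 mm thick, 10 g, lying on the tray's long cover; origin at the centre of its underside
- walnut: dark walnut offcut, 50 x 100 x 22 mm, on the bench behind; bystander, origin at the centre of its underside
- sanding_block: brown sanding block, 67 x 112 x 36 mm, on the left; bystander, origin at the centre of its underside
- tape_measure: yellow tape measure standing on edge, 38 x 85 x 66 mm, on the left; bystander, origin at the centre of its underside
There are look-alikes about, which are no part of the job. Several things look just like the block: the one meant starts nearest to the robot's base.

How it is judged (in metres and radians):
On the way, in this order (a step that is already met when the one before it is completed fails the run):
1. the three chips are swept off the cover onto the bench with the held block (height (world z) of chip0 between -0.05 and 0.03 m and (y of chip0 in the frame of tray above 0.16 m or y of chip0 in the frame of tray below -0.16 m or x of chip0 in the frame of tray above 0.075 m or x of chip0 in the frame of tray below -0.075 m) and height (world z) of chip1 between -0.05 and 0.03 m and (y of chip1 in the frame of tray above 0.16 m or y of chip1 in the frame of tray below -0.16 m or x of chip1 in the frame of tray above 0.075 m or x of chip1 in the frame of tray below -0.075 m) and height (world z) of chip2 between -0.05 and 0.03 m and (y of chip2 in the frame of tray above 0.16 m or y of chip2 in the frame of tray below -0.16 m or x of chip2 in the frame of tray above 0.075 m or x of chip2 in the frame of tray below -0.075 m) and contact force between the fingers and block above 1 N), for 0.1 s.
2. the block is laid down on the bench beside the tray and let go (height (world z) of block between -0.01 and 0.035 m and contact force between block and the fingers below 0.1 N and horizontal distance between block and tray above 0.1 m), for 0.2 s.
3. the wrench is out of the tray and held up (height (world z) of each of wrench_tail, wrench_jaw above 0.1 m and contact force between the fingers and wrench above 2 N and contact force between wrench and tray below 0.1 N and contact force between wrench and block below 0.1 N), for 0.2 s.
At the end, for the whole second after the job is handed in: the gripper holds the wrench at rest with both ends more than 10 cm above the bench, carried by the gripper alone (not touching the tray or the block); the block lies on the bench beside the tray, released; all three chips lie on the bench outside the tray (all of step 2 and all of step 3 and linear speed of wrench below 0.05 m/s and height (world z) of chip0 between -0.05 and 0.03 m and (y of chip0 in the frame of tray above 0.16 m or y of chip0 in the frame of tray below -0.16 m or x of chip0 in the frame of tray above 0.075 m or x of chip0 in the frame of tray below -0.075 m) and height (world z) of chip1 between -0.05 and 0.03 m and (y of chip1 in the frame of tray above 0.16 m or y of chip1 in the frame of tray below -0.16 m or x of chip1 in the frame of tray above 0.075 m or x of chip1 in the frame of tray below -0.075 m) and height (world z) of chip2 between -0.05 and 0.03 m and (y of chip2 in the frame of tray above 0.16 m or y of chip2 in the frame of tray below -0.16 m or x of chip2 in the frame of tray above 0.075 m or x of chip2 in the frame of tray below -0.075 m)); the arm keeps its last pose, push and grip.
It fails at once if the fingers touch a chip (over 1 N) (contact force between the fingers and chip0 above 1 N or contact force between the fingers and chip1 above 1 N or contact force between the fingers and chip2 above 1 N).
It fails at once if a bystander is moved more than 3 cm (distance of any of walnut, sanding_block, tape_measure from where it was at the start of the episode above 0.03 m).
It also fails if it takes over 69 s, if anything falls off the work surface, if the arm or the gripper's body presses on something with over 40 N, if the wrist force passes 120 N, or if a joint passes its speed limit or range.

### The arm

A 6-joint arm with a two-finger parallel gripper is mounted at the origin on a cart in front of the work surface, level with it; the furniture and walls round the work are solid. World frame = base frame: x ahead of the robot, y to its left, z up, the work surface at z = 0. Lengths are in mm, angles in rad, forces in N, time in s.
With the tool pointing down it reaches from about 350 to 875 mm from the base axis. Payload 4.2 kg.
Tool frame: the origin (TCP) lies between the finger pads; the fingertips stand 25 mm ahead of it and the grasp point (between the pads) lies 6 mm ahead of it; z points along the fingers, y is the line along which they close (so a half turn about z gives the same grasp; the last joint's range is limited). The gripper opens to 85 mm and grips with 20 to 120 N. Pads are 22 mm wide; open, the fingers measure 114 mm over their backs; the gripper's body (76 mm by 85 mm) begins 54 mm behind the grasp point. The pads swing forward as they close: fully open they stand 13 mm farther back than shut.
Start: joints at [1.585, 0.385, 0.008, 0, -1.194, -0.259], TCP at [151.445, 606.353, 256.312] pointing down, gripper open.
Joint ranges: [-3.14, 3.14], [-1.21, 2.06], [-1.07, 1.41], [-3.16, 2.05], [-2.99, -0.16], [-3.1, 3.1]. Speed limits (rad/s): [2.79, 2.79, 3.14, 3.14, 3.14, 3.14].

### API

Orientations are given as a unit quaternion [x, y, z, w].
In Python, from bench import arm gives the robot as it stands.
- The arm moves only by the shell command python3 -m pendant 'ROWS'. ROWS is JSON, a list of rows, each a list of 7 numbers: the shift along the tool's x, y, z in m, then the turn, a rotation vector about the tool's x, y, z in degrees, then the finger opening in m, from 0 to 0.0854. In form: [[x, y, z, wx, wy, wz, fingers], ...]. A call has 1 to 12 rows; each row shifts and turns the commanded pose from where the row before left it, along the tool's axes as they then stand; what a row does not reach is not made up. A row lasts 1/10 s, in which the tool goes at most 50 mm and 8.59 degrees, less where a joint would pass 70% of its speed; a pose out of reach is approached as far as the arm can. A call is refused whole if a number of a shift passes 0.05 or a number of a turn 8.59, either way. A call with a gripper value outside its range is refused whole. The fingers move at their own pace and stop on an object; the grip force is fixed at half the most. Time passes only in rows, so rows that do not move let the fingers close. It gives the time, the measured TCP pose, the force, the opening and the grip force at its end, in the units of the state.
- arm.read_state(): the state, without advancing time (a new reading comes with each control period).
- arm.get_image(name): name is "scene" or "top" or "wrist"; returns a dict with "image" (480x640x3 uint8, red, green, blue), "fx", "fy", "cx", "cy" (pixels), "xyz" and "rotation" of the camera in the world. Camera axes: x right, y down, z forward; pixel columns grow to the right and rows downward; lengths in mm; the calibration is good to about 2 mm. A picture is of the moment at which its call begins. There is no depth.
- arm.job_done(): hands the job in; it is judged then, once.
The state is a dict: "clock": time; "joints": joint angles; "joint_vel": joint speeds; "joint_efforts": joint torques, N m; "position": TCP position; "ee_rot": TCP orientation; "contact_force": force on the tool from outside, world axes, zero at the start; "wrist_torque": the same for the moment, N m; "gripper_width": finger opening in mm; "grasp_force": force on a finger pad.
Only numpy, scipy, OpenCV 4.12 (cv2) and the standard library are available. Lean on these libraries where they do the work, as an engineer would, in place of code of your own. Each camera call takes 0.05 s, during which the arm holds its last target. There are 200 camera calls.

## Working session

There is one attempt and no reset: what is moved stays moved. The work goes in short steps, Python scripts to look and compute and a shell command to move; the robot and the scene stay as the last step left them, time stands still between calls to the robot, and variables do not carry over. Pictures are saved under pics/ and viewed, at most 13 in all, crops included, and the job is handed in when it is done.

```bash
ls; mkdir -p pics
cat > h.py <<'E'
import numpy as np, cv2
from bench import arm
from scipy.spatial.transform import Rotation as R
def shot(n,f):
    d=arm.get_image(n); cv2.imwrite('pics/'+f,d['image'][:,:,::-1]); 
    np.save('pics/'+f+'.npy',d,allow_pickle=True); return d
def load(f): return np.load('pics/'+f+'.npy',allow_pickle=True).item()
def rot(d):
    r=np.array(d['rotation'],float); return r if r.shape==(3,3) else R.from_quat(r).as_matrix()
def ray(d,uv,z):
    uv=np.atleast_2d(np.array(uv,float)); v=np.c_[(uv[:,0]-d['cx'])/d['fx'],(uv[:,1]-d['cy'])/d['fy'],np.ones(len(uv))]@rot(d).T
    o=np.array(d['xyz'],float); return o+v*((z-o[2])/v[:,2])[:,None]
def proj(d,p):
    q=(np.atleast_2d(p)-np.array(d['xyz']))@rot(d); return np.c_[q[:,0]/q[:,2]*d['fx']+d['cx'],q[:,1]/q[:,2]*d['fy']+d['cy']]
E
python3 - <<'E'
from h import *
for n in('top','scene'):
    d=shot(n,n+'0.png'); print(n,{k:v for k,v in d.items() if k!='image'})
print(arm.read_state())
E
```

```text
pics
top {'fx': 592.756223012077, 'fy': 592.756223012077, 'cx': 315.3142899172461, 'cy': 238.76372775879872, 'xyz': array([ 354.15021554,   28.51207996, 1820.02049987]), 'rotation': array([ 0.71316738, -0.69900343,  0.03741973, -0.03723263])}
scene {'fx': 434.5904696461376, 'fy': 434.5904696461376, 'cx': 319.5375126222918, 'cy': 239.45396944442996, 'xyz': array([  75.44187446, -638.86109289,  652.14961207]), 'rotation': array([ 0.8456987 , -0.27389932,  0.14442109, -0.43464402])}
{'clock': 0.1, 'joints': array([ 1.58459266e+00,  3.85496285e-01,  6.76075716e-03, -4.07469866e-04,
       -1.19398664e+00, -2.58581711e-01]), 'joint_vel': array([-0.00065862, -0.00193313,  0.00300221,  0.00289602,  0.00157354,
       -0.00032671]), 'joint_efforts': array([-4.25921089e-04, -3.93318343e+01,  1.88929492e+01,  4.19788286e+00,
       -2.58589200e-03,  4.12649072e-06]), 'position': array([151.35188739, 605.91787778, 255.32428614]), 'ee_rot': array([ 9.92509705e-01, -1.22161870e-01, -5.68819870e-05,  9.79712250e-04]), 'contact_force': array([-0.00912318, -0.1177722 ,  0.82765003]), 'wrist_torque': array([0.03591598, 0.00886038, 0.01291895]), 'grasp_force': 0.0, 'gripper_width': 85.48564524900361}
```

View pics/top0.png

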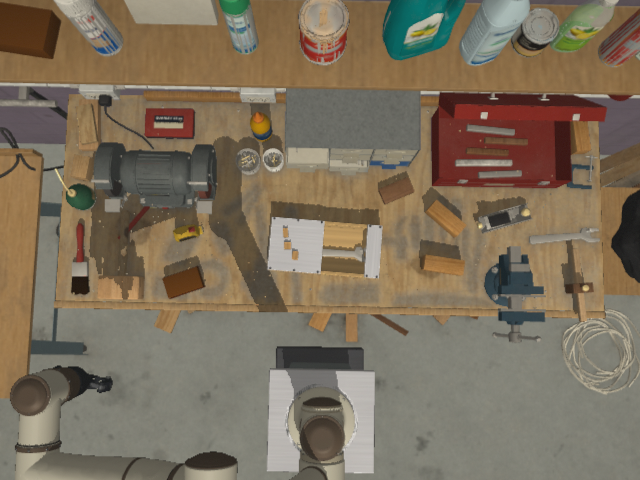

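View pics/scene0.png

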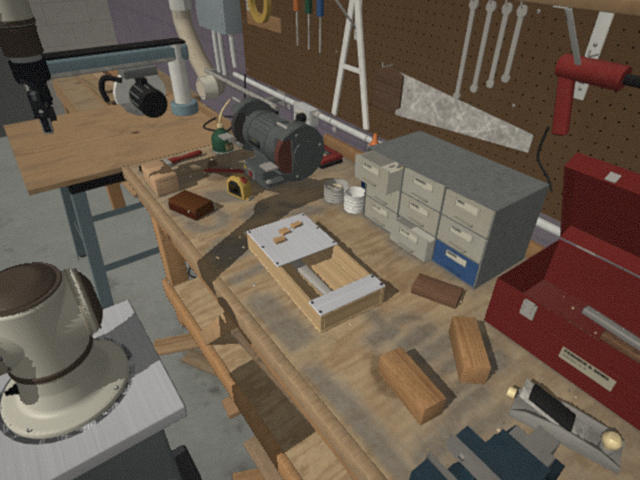

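The top view shows the tray at (270–382, 218–278), with its long cover on the left and the chips near (285–295, 232–255). Two candidate blocks are at (441,265) and (443,217); the first is nearer the base. I'll zoom in on both.

Run:
```python
from h import *
a=load('top0.png')['image'][205:290,255:475]; a=cv2.resize(a,None,fx=3.6,fy=3.6,interpolation=cv2.INTER_CUBIC)
b=load('scene0.png')['image'][205:345,235:450]; b=cv2.resize(b,(430,280),interpolation=cv2.INTER_CUBIC)
c=np.zeros((590,800,3),np.uint8); c[:a.shape[0],:a.shape[1]]=a; c[308:588,:430]=b
cv2.imwrite('pics/z0.png',c[:,:,::-1])
```

```text
(no output)
```

View pics/z0.png

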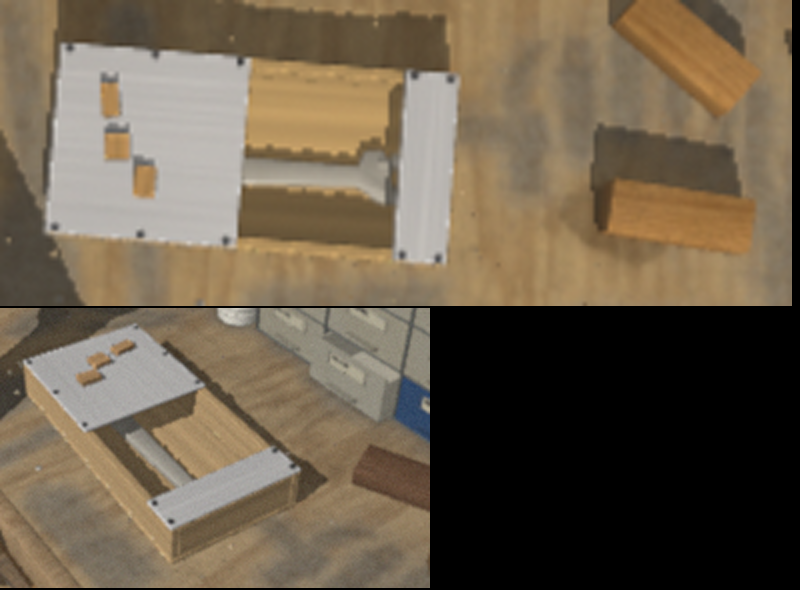

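```bash
cat > m.py <<'E'
from h import *
d=load('top0.png'); im=d['image'].astype(int); hsv=cv2.cvtColor(d['image'],cv2.COLOR_RGB2HSV)
O=np.array([255,205])
def z(px): return O-0.36+np.array(px,float)/3.6
m=((hsv[:,:,1]<45)&(hsv[:,:,2]>140)).astype(np.uint8); roi=np.zeros_like(m); roi[205:290,255:395]=1; m*=roi
cs=[c for c in cv2.findContours(m,cv2.RETR_EXTERNAL,cv2.CHAIN_APPROX_NONE)[0] if cv2.contourArea(c)>200]
for c in cs:
    hull=cv2.convexHull(c); r=cv2.minAreaRect(c); w=ray(d,np.vstack([cv2.boxPoints(r)]),52)[:,:2]
    print('cover',len(c),w.round(0).tolist(),'ctr',w.mean(0).round(1), [round(np.linalg.norm(w[i]-w[i-1]),1) for i in range(4)])
hand=ray(d,z([(64,44),(250,58),(238,245),(47,229)]),52)[:,:2]; print('hand cover',hand.round(0).tolist(),hand.mean(0))
hand=ray(d,z([(405,72),(458,76),(446,263),(396,258)]),52)[:,:2]; print('hand lip',hand.round(0).tolist(),hand.mean(0))
# chips
cm=((hsv[:,:,1]>80)).astype(np.uint8); roi[:]=0; roi[222:262,279:302]=1; cm*=roi
n,l,s,c=cv2.connectedComponentsWithStats(cm)
for i in range(1,n):
  if s[i,4]>8:
    p=np.argwhere(l==i)[:,::-1]; w=ray(d,p,60)[:,:2]; print('chip',s[i,4],w.mean(0).round(1),w.min(0).round(),w.max(0).round())
b=ray(d,z([(613,180),(755,200),(752,253),(609,232)]),45)[:,:2]; print('block',b.round(0).tolist(),b.mean(0),[round(np.linalg.norm(b[i]-b[i-1])) for i in range(4)])
sm=((hsv[:,:,1]>120)&(hsv[:,:,2]>110)).astype(np.uint8); roi[:]=0; roi[252:278,415:468]=1; sm*=roi
c=max(cv2.findContours(sm,0,2)[0],key=cv2.contourArea); r=cv2.minAreaRect(c); w=ray(d,cv2.boxPoints(r),45)[:,:2]; print('block2',w.round(0).tolist(),w.mean(0))
wr=ray(d,z([(245,172),(355,177),(388,152),(388,203)]),17)[:,:2]; print('wrench shank mid, jaw',wr.round(0).tolist())
E
python3 m.py
```

```text
cover 138 [[431.0, -117.0], [589.0, -126.0], [587.0, -171.0], [429.0, -161.0]] ctr [ 508.8 -143.6] [np.float64(43.9), np.float64(158.1), np.float64(44.3), np.float64(158.0)]
cover 306 [[448.0, 174.0], [607.0, 166.0], [590.0, -117.0], [432.0, -106.0]] ctr [519.3  29.4] [np.float64(280.5), np.float64(158.6), np.float64(283.1), np.float64(158.5)]
hand cover [[605.0, 160.0], [597.0, 5.0], [440.0, 12.0], [450.0, 170.0]] [523.09689673  86.71977065]
hand lip [[587.0, -125.0], [585.0, -169.0], [429.0, -161.0], [432.0, -119.0]] [ 508.30645861 -143.59320363]
chip 43 [559.7 120.7] [547. 115.] [571. 127.]
chip 49 [520.3 114. ] [511. 105.] [530. 123.]
chip 52 [490.9  90.6] [479.  83.] [503.  99.]
block [[501.0, -300.0], [487.0, -419.0], [442.0, -416.0], [458.0, -297.0]] [ 471.92473002 -357.82645825] [44, 119, 44, 120]
block2 [[445.0, -279.0], [505.0, -288.0], [487.0, -420.0], [428.0, -410.0]] [ 466.3950043  -349.15938345]
wrench shank mid, jaw [[504.0, 7.0], [501.0, -87.0], [523.0, -114.0], [480.0, -115.0]]
```

```bash
python3 -m pendant '[[0.035,0.022,0,0,0,0,0.085],[0.035,0.022,0,0,0,0,0.085],[0.035,0.022,0,0,0,0,0.085],[0.035,0.022,0,0,0,0,0.085],[0.035,0.022,0,0,0,0,0.085],[0.035,0.022,0,0,0,0,0.085],[0.035,0.022,0,0,0,0,0.085],[0.035,0.022,0,0,0,0,0.085],[0.035,0.022,0,0,0,0,0.085],[0.035,0.022,0,0,0,0,0.085],[0.035,0.022,0,0,0,0,0.085],[0.035,0.022,0,0,0,0,0.085]]'
python3 -m pendant '[[0.009,0.045,0,0,0,0,0.085],[0.009,0.045,0,0,0,0,0.085],[0.009,0.045,0,0,0,0,0.085],[0.009,0.045,0,0,0,0,0.085],[0.009,0.045,0,0,0,0,0.085],[0.009,0.045,0,0,0,0,0.085]]'
python3 - <<'E'
from h import *
shot('wrist','w0.png'); print(arm.read_state()['joints'])
E
```

```text
clock: 1.3
position: [495.7, 246.9, 256.0]
ee_rot: [0.993, -0.122, -0.0, 0.0]
contact_force: [1.3, 0.8, 0.7]
gripper_width: 85.0
grasp_force: 0.0
clock: 1.9
position: [481.2, -28.4, 256.1]
ee_rot: [0.993, -0.122, -0.0, 0.0]
contact_force: [0.6, -0.4, 0.3]
gripper_width: 84.8
grasp_force: 0.0
[ 2.70527874e-01  1.39532334e-01 -3.31537026e-01  9.46681550e-04
 -1.10247026e+00  1.05031637e+00]
```

View pics/w0.png

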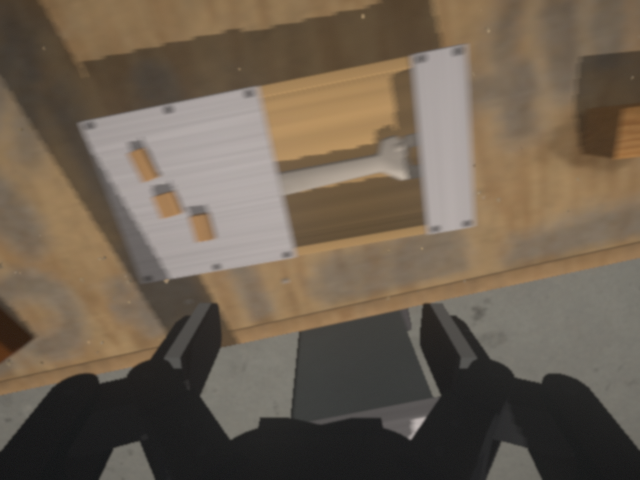

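The wrist view shows the whole tray: cover corners near (80,122), (262,86), (296,252), (150,282); lip near (412,54), (468,45), (474,224), (427,232); shank from (285,183) to (385,165); chips at (143,160), (166,201), (202,223).

Run:
```python
from h import *
d=load('w0.png')
def fit(nm,uv,local,z):
    w=ray(d,uv,z)[:,:2]; L=np.array(local,float); a=w-w.mean(0); b=L-L.mean(0)
    th=np.arctan2((b[:,0]*a[:,1]-b[:,1]*a[:,0]).sum(),(a*b).sum()); c,s=np.cos(th),np.sin(th); Rm=np.array([[c,-s],[s,c]])
    t=w.mean(0)-Rm@L.mean(0); print(nm,'origin',t.round(1),'yaw',np.degrees(th).round(2),'res',(w-(L@Rm.T+t)).round(1).tolist()); return t,Rm
t,Rm=fit('tray',[(80,122),(262,86),(296,252),(150,282),(412,54),(468,45),(474,224),(427,232)],
 [(80,167.5),(80,7.5),(-80,7.5),(-80,167.5),(80,-122.5),(80,-167.5),(-80,-167.5),(-80,-122.5)],52)
for nm,u,zz in [('chip',(143,160),60),('chip',(167,202),60),('chip',(202,224),60),('shank far',(285,183),17),('shank near jaw',(375,166),17),('jaw top',(388,126),17),('jaw low',(403,180),17)]:
    w=ray(d,[u],zz)[0,:2]; print(nm,w.round(1),'tray',((w-t)@Rm).round(1))
```

```text
tray origin [515.8  -7. ] yaw -3.33 res [[-1.4, 0.1], [-2.6, -1.9], [5.1, 0.6], [-0.1, -7.4], [-1.6, 1.5], [-3.4, 1.2], [2.0, 3.0], [2.2, 2.8]]
chip [560.4 111.6] tray [ 37.7 121. ]
chip [520.  105.5] tray [ -2.3 112.5]
chip [492.5  81.8] tray [-28.3  87.3]
shank far [504.    2.6] tray [-12.3   8.9]
shank near jaw [498.7 -89.5] tray [-12.2 -83.4]
jaw top [ 533.3 -109.1] tray [  23.5 -100.9]
jaw low [ 478.  -114.4] tray [ -31.5 -109.4]
```

```bash
python3 -m pendant '[[0.009,0.045,0,0,0,0,0.085],[0.009,0.045,0,0,0,0,0.085],[0.009,0.045,0,0,0,0,0.085],[0.009,0.045,0,0,0,0,0.085],[0.009,0.045,0,0,0,0,0.085],[0.009,0.045,0,0,0,0,0.085],[0.009,0.045,0,0,0,8.5,0.085],[0,0,0.005,0,0,8.5,0.085],[0,0,0.005,0,0,8.5,0.085],[0,0,0.005,0,0,8.5,0.085],[0,0,0.005,0,0,8.5,0.085],[0,0,0.005,0,0,8.5,0.085]]'
python3 -m pendant '[[0,0,0.005,0,0,8.5,0.085],[0,0,0.005,0,0,8.5,0.085],[0,0,0.005,0,0,8.5,0.085],[0,0,0.005,0,0,6.7,0.085],[0,0,0.005,0,0,0,0.085]]'
python3 - <<'E'
from h import *
shot('wrist','w1.png'); s=arm.read_state();print(s['joints']); print(R.from_quat(s['ee_rot']).as_matrix().round(3))
E
```

```text
clock: 3.15
position: [466.4, -347.4, 230.5]
ee_rot: [0.842, -0.54, -0.001, 0.0]
contact_force: [-1.0, 0.2, -0.2]
gripper_width: 85.0
grasp_force: 0.0
clock: 3.65
position: [466.5, -347.3, 205.6]
ee_rot: [-0.661, 0.75, 0.0, -0.0]
contact_force: [-0.3, 0.4, 0.1]
gripper_width: 84.9
grasp_force: 0.0
[-3.61774855e-01  3.53356728e-01 -1.76354766e-01 -6.46312542e-04
 -1.04370974e+00  2.38001794e-01]
[[-0.124 -0.992 -0.002]
 [-0.992  0.124  0.001]
 [-0.001  0.002 -1.   ]]
```

View pics/w1.png

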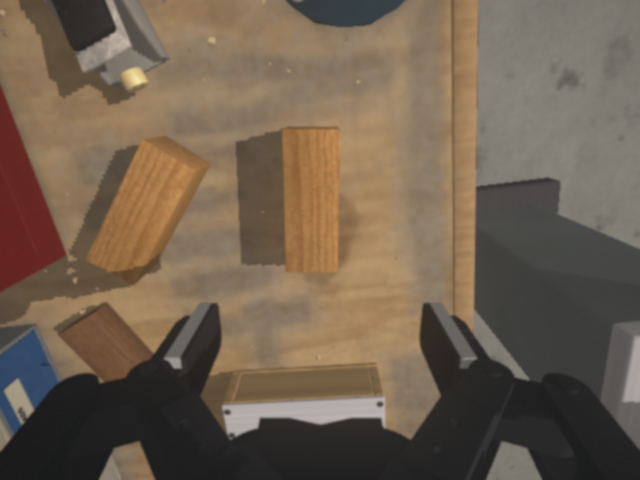

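Block top face spans (284,130)–(339,272), aligned with the tool axes; the other block is rotated, at (150,205).

Run:
```python
from h import *
d=load('w1.png'); print(d['xyz'])
b=ray(d,[(284,130),(338,130),(339,272),(286,272)],45); print(b.round(1).tolist(),b.mean(0))
e=b[:2].mean(0)-b[2:].mean(0); print('len',np.linalg.norm(e),'yaw',np.degrees(np.arctan2(-e[0],e[1])),np.linalg.norm(b[0]-b[1]))
s=arm.read_state(); M=R.from_quat(s['ee_rot']).as_matrix(); tgt=b.mean(0); tgt[2]=39; print('tool shift',((tgt-s['position'])@M).round(1))
```

```text
[ 454.97528734 -429.9469382   322.33897384]
[[483.0, -421.2, 45.0], [442.6, -416.1, 45.0], [454.5, -298.8, 45.0], [499.9, -304.6, 45.0]] [ 470.01745623 -360.16537371   45.        ]
len 117.79515394749187 yaw 172.957139637537 40.795781880112386
tool shift [ 12.7  -6.  165.7]
```

```bash
python3 -m pendant '[[0.012,-0.006,0.03,0,0,0,0.085],[0,0,0.035,0,0,0,0.085],[0,0,0.035,0,0,0,0.085],[0,0,0.035,0,0,0,0.085],[0,0,0.02,0,0,0,0.085],[0,0,0.01,0,0,0,0.085],[0,0,0,0,0,0,0.085],[0,0,0,0,0,0,0.03],[0,0,0,0,0,0,0.03],[0,0,0,0,0,0,0.03],[0,0,0,0,0,0,0.03],[0,0,0,0,0,0,0.03]]'
python3 -m pendant '[[0,0,0,0,0,0,0.03],[0,0,0,0,0,0,0.03],[0,0,0,0,0,0,0.03],[0,0,0,0,0,0,0.03]]'
```

```text
clock: 4.9
position: [472.3, -360.6, 43.0]
ee_rot: [-0.661, 0.75, -0.002, 0.001]
contact_force: [0.6, 0.8, 6.8]
gripper_width: 43.9
grasp_force: 63.9
clock: 5.3
position: [472.3, -360.6, 43.0]
ee_rot: [-0.661, 0.75, -0.002, 0.001]
contact_force: [0.3, 1.9, 6.3]
gripper_width: 44.1
grasp_force: 64.0
```

```bash
python3 -m pendant '[[0,0,-0.02,0,0,0,0.03],[0,0,-0.04,0,0,0,0.03],[0,0,-0.04,0,0,0,0.03],[-0.03,0,-0.04,0,0,0,0.03],[-0.04,0,0,0,0,0,0.03],[-0.04,0,0,0,0,0,0.03],[-0.04,0,0,0,0,0,0.03],[-0.04,0,0,0,0,0,0.03],[-0.04,0,0,0,0,0,0.03],[-0.04,0,0,0,0,0,0.03],[-0.04,0,0,0,0,0,0.03],[-0.04,0,0,0,0,0,0.03]]'
python3 -m pendant '[[-0.04,0,0,0,0,-8.5,0.03],[-0.016,0,0,0,0,-8.5,0.03],[0,0,0,0,0,-8.5,0.03],[0,0,0,0,0,-8.5,0.03],[0,0,0,0,0,-8.5,0.03],[0,0,0,0,0,-8.5,0.03],[0,0,0,0,0,-8.5,0.03],[0,0,0,0,0,-8.5,0.03],[0,0,0,0,0,-8.5,0.03],[0,0,0,0,0,-8.5,0.03],[0,0,0,0,0,-8.5,0.03],[0,0,0,0,0,0,0.03]]'
python3 - <<'E'
from h import *
shot('wrist','w2.png'); s=arm.read_state();print(s['position'],s['joints']); print(R.from_quat(s['ee_rot']).as_matrix().round(3))
E
```

```text
clock: 6.5
position: [514.3, -11.4, 180.9]
ee_rot: [-0.661, 0.75, 0.0, -0.0]
contact_force: [0.9, 0.0, -1.8]
gripper_width: 44.2
grasp_force: 63.3
clock: 7.7
position: [519.1, 42.6, 180.8]
ee_rot: [0.999, -0.033, -0.001, 0.0]
contact_force: [-0.3, 0.4, -2.2]
gripper_width: 43.9
grasp_force: 63.3
[519.21746402  42.62471993 180.88893126] [ 3.93442666e-01  2.80432114e-01 -3.53314368e-01 -5.24653890e-04
 -9.38162073e-01  1.10944496e+00]
[[ 0.998 -0.068 -0.001]
 [-0.068 -0.998 -0.   ]
 [-0.001  0.    -1.   ]]
```

View pics/w2.png

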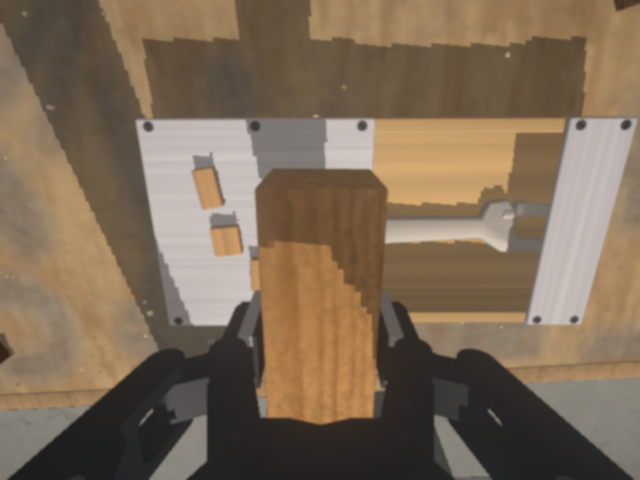

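The static view shows the tray nearly aligned with the tool: cover corners (137,119), (374,119), (168,325); lip (569,118), (637,118), (580,324), (528,323); shank from (388,230) to (482,228). Chips at (207,188), (226,240) and one partly hidden at (255,273).

Run:
```python
from h import *
d=load('w2.png')
uv=[(137,119),(374,119),(168,325),(569,118),(637,118),(580,324),(528,323)]
L=np.array([(80,167.5),(80,7.5),(-80,167.5),(80,-122.5),(80,-167.5),(-80,-167.5),(-80,-122.5)])
w=ray(d,uv,52)[:,:2]; a=w-w.mean(0); b=L-L.mean(0)
th=np.arctan2((b[:,0]*a[:,1]-b[:,1]*a[:,0]).sum(),(a*b).sum()); c,s=np.cos(th),np.sin(th); Rm=np.array([[c,-s],[s,c]]); t=w.mean(0)-Rm@L.mean(0)
print(t,np.degrees(th),(w-(L@Rm.T+t)).round(1).tolist())
for nm,u,zz in [('chip',(208,187),60),('chip',(227,240),60),('shank far',(388,230),17),('shank jaw',(480,227),17),('jaw neck',(484,227),17),('jaw up',(493,201),17),('jaw lo',(503,251),17),('tip',(545,206),17),('tip2',(540,249),17)]:
    q=ray(d,[u],zz)[0,:2]; print(nm,q.round(1),'tray',((q-t)@Rm).round(1))
p=arm.read_state()['position'][:2]; print('tcp tray',((p-t)@Rm).round(1))
```

```text
[515.60729267  -0.94289993] -3.5261308538219645 [[-0.7, -2.7], [-1.1, 0.4], [1.0, -0.5], [-0.8, 1.3], [-1.0, 1.4], [0.8, 1.5], [1.8, -1.4]]
chip [558.3 116.7] tray [ 35.4 120. ]
chip [519.3 109.6] tray [ -3.1 110.5]
shank far [504.5 -13.4] tray [-10.3 -13.1]
shank jaw [502.2 -90.2] tray [ -7.9 -89.9]
jaw neck [501.9 -93.5] tray [ -7.9 -93.3]
jaw up [523.9 -98.9] tray [ 14.3 -97.3]
jaw lo [ 479.1 -111.6] tray [ -29.6 -112.7]
tip [ 516.9 -141.8] tray [  10.  -140.6]
tip2 [ 478.9 -143. ] tray [ -27.9 -144. ]
tcp tray [ 0.9 43.7]
```

```bash
python3 -m pendant '[[0,0,0.03,0,0,0,0.03],[0,0,0.03,0,0,0,0.03],[0,0,0.015,0,0,0,0.03],[0,0,0.005,0,0,0,0.03],[0,0,0.002,0,0,0,0.03],[0,0,0,0,0,0,0.03]]'
```

```text
clock: 8.35
position: [520.3, 42.9, 99.9]
ee_rot: [0.999, -0.033, 0.001, -0.0]
contact_force: [0.2, 0.5, -2.1]
gripper_width: 44.2
grasp_force: 63.1
```

```bash
python3 -m pendant '[[0,0,0.003,0,0,0,0.03],[0,-0.01,0,0,0,0,0.03],[0,-0.015,0,0,0,0,0.03],[0,-0.015,0,0,0,0,0.03],[0,-0.015,0,0,0,0,0.03],[0,-0.015,0,0,0,0,0.03]]'
python3 - <<'E'
from h import *
d=shot('wrist','w3.png'); s=shot('scene','s3.png')
a=s['image'][200:300,220:380]; a=cv2.resize(a,(400,250),interpolation=cv2.INTER_CUBIC)
c=np.zeros((560,640,3),np.uint8); c[:310]=d['image'][:310]; c[310:,:400]=a
cv2.imwrite('pics/z3.png',c[:,:,::-1])
E
```

```text
clock: 8.95
position: [524.5, 114.4, 96.4]
ee_rot: [0.999, -0.032, 0.0, -0.0]
contact_force: [-0.4, -1.0, -1.4]
gripper_width: 43.7
grasp_force: 63.1
```

View pics/z3.png

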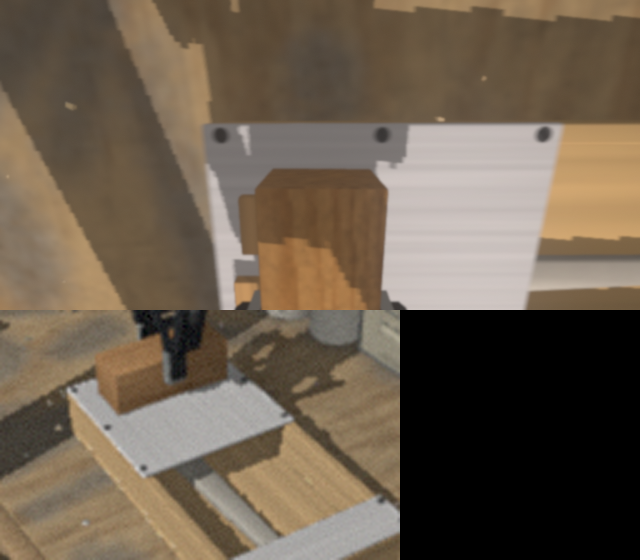

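The chips are lined up ahead of the block at (245,225) and (245,285), and none is left behind on the cover. I'll finish the sweep.

```bash
python3 -m pendant '[[0,-0.015,0,0,0,0,0.03],[0,-0.015,0,0,0,0,0.03],[0,-0.015,0,0,0,0,0.03],[0,-0.015,0,0,0,0,0.03],[0,-0.015,0,0,0,0,0.03],[0,0,0,0,0,0,0.03],[0,0,0,0,0,0,0.03],[0,0,0,0,0,0,0.03]]'
python3 -m pendant '[[0,0,-0.04,0,0,0,0.03],[0,0.02,-0.04,0,0,0,0.03],[0,0.05,-0.02,0,0,0,0.03],[0,0.05,0,0,0,0,0.03],[0,0.04,0,0,0,0,0.03],[0,0,0,0,0,0,0.03]]'
python3 - <<'E'
from h import *
d=shot('wrist','w4.png'); s=shot('scene','s4.png')
a=s['image'][180:300,200:360]; a=cv2.resize(a,(400,300),interpolation=cv2.INTER_CUBIC)
c=np.zeros((600,640,3),np.uint8); c[:300]=d['image'][100:400]; c[300:,:400]=a
cv2.imwrite('pics/z4.png',c[:,:,::-1])
E
```

```text
clock: 9.85
position: [529.0, 187.1, 96.2]
ee_rot: [0.999, -0.033, -0.0, 0.0]
contact_force: [0.2, -0.7, -2.0]
gripper_width: 43.9
grasp_force: 63.1
clock: 10.45
position: [517.4, 26.9, 195.1]
ee_rot: [0.999, -0.036, -0.001, 0.0]
contact_force: [0.3, 0.0, -2.1]
gripper_width: 43.8
grasp_force: 63.1
```

View pics/z4.png

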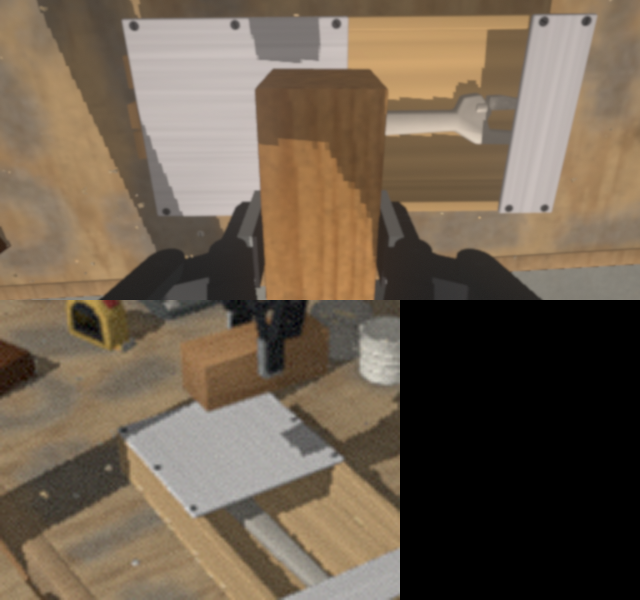

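```bash
python3 -m pendant '[[-0.003,0.045,0,0,0,0,0.03],[-0.003,0.045,0,0,0,0,0.03],[-0.003,0.045,0,0,0,0,0.03],[-0.003,0.045,0,0,0,0,0.03],[-0.003,0.045,0,0,0,0,0.03],[-0.003,0.045,0,0,0,0,0.03],[-0.004,0.045,0,0,0,0,0.03],[-0.004,0.045,0.03,0,0,0,0.03],[0,0,0.04,0,0,0,0.03],[0,0,0.04,0,0,0,0.03],[0,0,0.03,0,0,0,0.03],[0,0,0.006,0,0,0,0.03]]'
python3 -m pendant '[[0,0,0,0,0,0,0.03],[0,0,0,0,0,0,0.03]]'
```

```text
clock: 11.75
position: [468.3, -321.2, 47.2]
ee_rot: [0.999, -0.032, -0.004, -0.001]
contact_force: [-0.5, 0.2, -1.9]
gripper_width: 43.9
grasp_force: 63.0
clock: 11.95
position: [472.0, -322.9, 52.8]
ee_rot: [0.999, -0.032, 0.001, 0.001]
contact_force: [0.9, -0.5, -1.7]
gripper_width: 43.8
grasp_force: 63.1
```

```bash
python3 -m pendant '[[0,0,0.005,0,0,0,0.03],[0,0,0.004,0,0,0,0.03],[0,0,0,0,0,0,0.03],[0,0,0,0,0,0,0.03]]'
```

```text
clock: 12.35
position: [471.1, -322.9, 43.1]
ee_rot: [0.999, -0.032, 0.001, 0.0]
contact_force: [1.1, 0.7, 2.1]
gripper_width: 43.9
grasp_force: 63.3
```

```bash
python3 -m pendant '[[0,0,0,0,0,0,0.06],[0,0,0,0,0,0,0.085],[0,0,0,0,0,0,0.085],[0,0,0,0,0,0,0.085],[0,0,-0.02,0,0,0,0.085],[0,0,-0.045,0,0,0,0.085],[0,0,-0.045,0,0,0,0.085],[0,0,-0.045,0,0,0,0.085],[0,-0.045,-0.045,0,0,0,0.085],[0.003,-0.05,0,0,0,0,0.085],[0.003,-0.05,0,0,0,0,0.085],[0.003,-0.05,0,0,0,0,0.085]]'
python3 -m pendant '[[0.003,-0.05,0,0,0,0,0.06],[0.003,-0.05,0,0,0,0,0.06],[0.003,-0.05,0,0,0,8.5,0.06],[0,0,0,0,0,8.5,0.06],[0,0,0,0,0,8.5,0.06],[0,0,0,0,0,8.5,0.06],[0,0,0,0,0,8.5,0.06],[0,0,0,0,0,8.5,0.06],[0,0,0,0,0,8.5,0.06],[0,0,0,0,0,8.5,0.06],[0,0,0,0,0,8.5,0.06],[0,0,0,0,0,8.5,0.06]]'
python3 -m pendant '[[0,0,0,0,0,5,0.06],[0,0,0,0,0,0,0.06],[0,0,0,0,0,0,0.06]]'
python3 - <<'E'
from h import *
d=shot('wrist','w5.png'); s=arm.read_state();print(d['xyz'],s['position'],s['joints']); print(R.from_quat(s['ee_rot']).as_matrix().round(3))
t=shot('top','t5.png')
a=t['image'][210:290,255:455]; a=cv2.resize(a,(640,256),interpolation=cv2.INTER_CUBIC)
c=np.zeros((600,640,3),np.uint8); c[:344]=d['image'][:344]; c[344:]=a
cv2.imwrite('pics/z5.png',c[:,:,::-1])
E
```

```text
clock: 13.55
position: [491.0, -137.0, 233.0]
ee_rot: [0.999, -0.033, 0.001, -0.0]
contact_force: [0.8, 0.8, 0.1]
gripper_width: 85.0
grasp_force: 0.0
clock: 14.75
position: [509.3, 5.3, 232.5]
ee_rot: [0.718, -0.696, -0.0, 0.0]
contact_force: [0.4, 0.3, -0.0]
gripper_width: 60.4
grasp_force: 0.0
clock: 15.05
position: [509.4, 5.4, 232.5]
ee_rot: [-0.69, 0.724, 0.0, -0.0]
contact_force: [-0.2, -0.6, -0.1]
gripper_width: 60.1
grasp_force: 0.0
[504.27400024 -77.78359679 349.29249283] [509.47972631   5.3966627  232.52455233] [ 3.29589790e-01  2.08485194e-01 -3.07292643e-01 -4.45345779e-05
 -1.05517422e+00 -3.78771182e-01]
[[-0.049 -0.999 -0.   ]
 [-0.999  0.049 -0.   ]
 [ 0.     0.    -1.   ]]
```

View pics/z5.png

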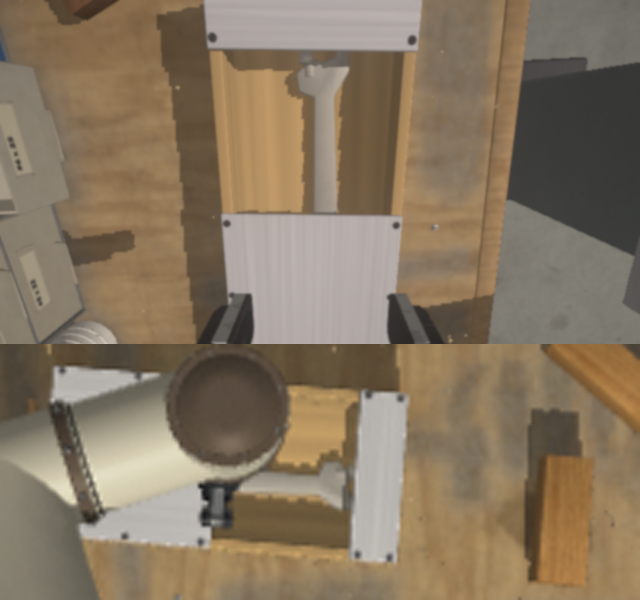

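The block lies released on the bench at right. The wrench shank runs from (326,210) up to (323,103), and its jaws spread between (298,85) and (347,68), passing under the lip edge at row 50.

Run:
```python
from h import *
d=load('w5.png'); t=np.array([516.,-0.9]); th=np.radians(-3.53); c,s=np.cos(th),np.sin(th); Rm=np.array([[c,-s],[s,c]])
im=d['image']
for n,u,z in [('lip edge L',(219,50),52),('lip edge R',(415,50),52),('cov L',(222,217),52),('cov R',(402,214),52),('shank200',(326,200),17),('shank110',(323.5,110),17),('neck',(323,98),17),('jawR',(348,68),17),('jawL',(298,85),17)]:
    w=ray(d,[u],z)[0,:2]; print(n,w.round(1),((w-t)@Rm).round(1))
for r in (195,165,135,115,105,95,90,85,80,75,70):
    g=im[r,285:360].astype(int); sat=g.max(1)-g.min(1); idx=np.where((sat<40)&(g.mean(1)>105))[0]+285
    if len(idx): 
        w=ray(d,[(idx.min(),r),(idx.max()+1,r)],17)[:,:2]; q=(w-t)@Rm; print(r,idx.min(),idx.max(),q.mean(0).round(1),'wid',round(np.linalg.norm(w[0]-w[1]),1))
```

```text
lip edge L [ 578.1 -126.5] [  69.7 -121.6]
lip edge R [ 430.  -119.4] [ -78.5 -123.5]
cov L [594.    4.2] [77.6  9.9]
cov R [436.4   9.2] [-80.1   5.2]
shank200 [502.    1.8] [-14.1   1.8]
shank110 [500.7 -80.2] [-10.4 -80.1]
neck [500.7 -90.2] [ -9.8 -90. ]
jawR [ 478.2 -113.1] [ -30.8 -114.4]
jawL [ 522.  -101.8] [  12.2 -100.3]
195 314 335 [-13.1  -3.1] wid 21.1
165 314 334 [-12.1 -31.6] wid 19.6
135 314 333 [-11.2 -58.6] wid 18.2
115 314 333 [-10.9 -75.9] wid 17.9
105 314 333 [-10.7 -84.3] wid 17.7
95 310 334 [ -9.3 -92.5] wid 22.0
90 300 336 [ -5.7 -96.5] wid 32.4
85 298 339 [  -6.1 -100.6] wid 36.6
80 298 344 [  -8.2 -104.6] wid 40.7
75 297 347 [  -9.  -108.6] wid 44.0
70 300 349 [ -11.1 -112.5] wid 43.0
```

```bash
python3 -m pendant '[[0.038,0.003,0,0,0,-1,0.06],[0.038,0.002,0,0,0,0,0.06],[0,0,0.03,0,0,0,0.06],[0,0,0.045,0,0,0,0.06],[0,0,0.045,0,0,0,0.06],[0,0,0.04,0,0,0,0.06],[0,0,0.02,0,0,0,0.06],[0,0,0.01,0,0,0,0.06],[0,0,0,0,0,0,0.06],[0,0,0,0,0,0,0.06]]'
```

```text
clock: 16.15
position: [502.4, -70.2, 43.5]
ee_rot: [-0.695, 0.719, -0.001, 0.001]
contact_force: [0.5, 0.0, 1.0]
gripper_width: 60.2
grasp_force: 0.0
```

```bash
python3 -m pendant '[[0,0,0.005,0,0,0,0.06],[0,0,0.004,0,0,0,0.06],[0,0,0,0,0,0,0.06],[0,0,0,0,0,0,0.01],[0,0,0,0,0,0,0.01],[0,0,0,0,0,0,0.01],[0,0,0,0,0,0,0.01],[0,0,0,0,0,0,0.01],[0,0,0,0,0,0,0.01],[0,0,0,0,0,0,0.01],[0,0,0,0,0,0,0.01]]'
```

```text
clock: 17.25
position: [501.7, -70.2, 34.1]
ee_rot: [-0.695, 0.719, -0.0, 0.0]
contact_force: [-1.7, -0.1, 5.3]
gripper_width: 16.2
grasp_force: 59.0
```

```bash
python3 -m pendant '[[0,0,-0.003,0,0,0,0.01],[-0.006,0,-0.001,0,0,0,0.01],[-0.01,0,0,0,0,0,0.01],[-0.01,0,0,0,0,0,0.01],[-0.01,0,0,0,0,0,0.01],[-0.01,0,0,0,0,0,0.01],[0,0,0,0,0,0,0.01],[0,0,0,0,0,0,0.01]]'
python3 - <<'E'
from h import *
d=shot('wrist','w6.png'); s=shot('scene','s6.png')
a=s['image'][200:320,230:390]; a=cv2.resize(a,(400,300),interpolation=cv2.INTER_CUBIC)
c=np.zeros((600,640,3),np.uint8); c[:300]=d['image'][:300]; c[300:,:400]=a
cv2.imwrite('pics/z6.png',c[:,:,::-1])
E
```

```text
clock: 18.05
position: [502.9, -23.9, 37.5]
ee_rot: [-0.696, 0.718, 0.0, -0.0]
contact_force: [-0.4, 0.1, -3.4]
gripper_width: 16.3
grasp_force: 58.5
```

View pics/z6.png

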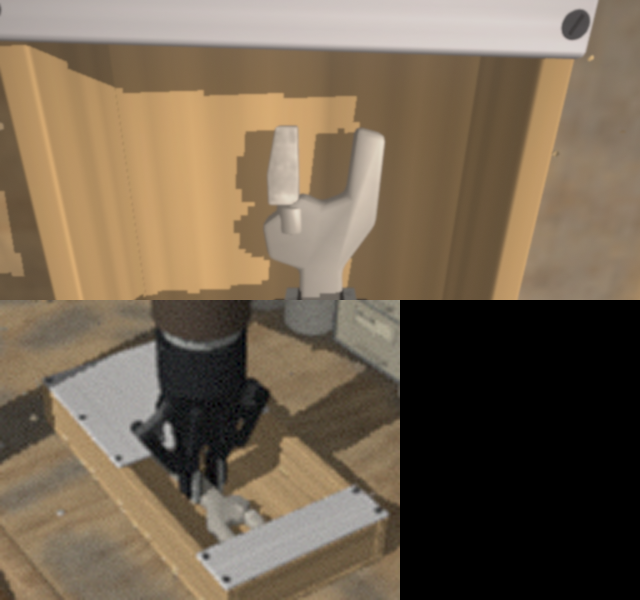

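The jaws are now clear of the lip: tips at (287,126) and (370,130), lip edge at row 45.

Run:
```python
from h import *
d=load('w6.png'); t=np.array([516.,-0.9]); th=np.radians(-3.53); c,s=np.cos(th),np.sin(th); Rm=np.array([[c,-s],[s,c]])
for u,z in [((287,126),20),((370,130),20),((320,48),52)]:
    w=ray(d,[u],z)[0,:2]; print(w.round(1),((w-t)@Rm).round(1))
q=arm.read_state()['position']; print(((q[:2]-t)@Rm).round(1),q)
```

```text
[ 511.1 -103. ] [   1.4 -102.2]
[ 480.8 -100.6] [ -29.  -101.7]
[ 498.5 -123.1] [ -10. -123.]
[-11.7 -24.3] [502.81215802 -24.39755996  37.5419396 ]
```

```bash
python3 -m pendant '[[0.0003,0,-0.0046,0,2,0,0.01],[0.0005,0,-0.0046,0,2,0,0.01],[0.0006,0,-0.0046,0,2,0,0.01],[0.0008,0,-0.0046,0,2,0,0.01],[0,0,0,0,0,0,0.01],[0,0,0,0,0,0,0.01]]'
```

```text
clock: 18.75
position: [502.7, -25.7, 56.0]
ee_rot: [-0.693, 0.717, -0.048, -0.05]
contact_force: [-0.5, 0.0, -2.1]
gripper_width: 16.4
grasp_force: 58.6
```

```bash
python3 -m pendant '[[0.001,0,-0.005,0,2,0,0.01],[0.0012,0,-0.005,0,2,0,0.01],[0.0014,0,-0.005,0,2,0,0.01],[0,0,0,0,0,0,0.01],[0,0,0,0,0,0,0.01]]'
python3 - <<'E'
from h import *
s=arm.read_state(); print(R.from_quat(s['ee_rot']).as_matrix().round(3), s['contact_force'],s['wrist_torque'])
d=shot('scene','s7.png'); a=cv2.resize(d['image'][190:330,230:400],(680,560),interpolation=cv2.INTER_CUBIC); cv2.imwrite('pics/z7.png',a[:,:,::-1])
E
```

```text
clock: 19.25
position: [502.7, -26.7, 71.2]
ee_rot: [-0.69, 0.714, -0.084, -0.087]
contact_force: [0.7, -1.1, -2.4]
gripper_width: 16.3
grasp_force: 58.6
[[-0.033 -0.999 -0.009]
 [-0.97   0.034 -0.241]
 [ 0.241  0.    -0.971]] [ 0.6907073  -1.05223874 -2.36004352] [ 0.5844751  -0.04354068 -0.04248249]
```

View pics/z7.png

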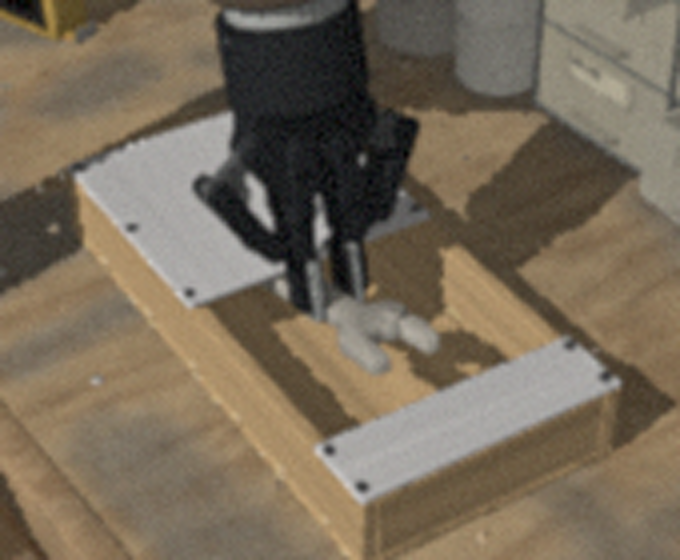

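```bash
python3 -m pendant '[[0.008,0,0,0,0,0,0.01],[0.012,0,0,0,0,0,0.01],[0.015,0,0,0,0,0,0.01],[0.015,0,0,0,0,0,0.01]]'
python3 -m pendant '[[0.015,0,0,0,0,0,0.01],[0.015,0,0,0,0,0,0.01],[0.015,0,0,0,0,0,0.01],[0.015,0,0,0,0,0,0.01],[0.015,0,0,0,0,0,0.01],[0.015,0,0,0,0,0,0.01],[0,0,0,0,0,0,0.01]]'
```

```text
clock: 19.7
position: [500.9, -76.5, 83.9]
ee_rot: [-0.69, 0.714, -0.085, -0.088]
contact_force: [-0.1, 0.1, -2.6]
gripper_width: 16.5
grasp_force: 58.6
clock: 20.4
position: [498.0, -164.1, 105.8]
ee_rot: [-0.689, 0.714, -0.085, -0.087]
contact_force: [-0.4, -0.7, -3.1]
gripper_width: 16.2
grasp_force: 58.6
```

```bash
python3 -m pendant '[[0.005,0,-0.02,0,0,0,0.01],[0.009,0,-0.036,0,0,0,0.01],[0.009,0,-0.036,0,0,0,0.01],[0.009,0,-0.036,0,0,0,0.01],[0.005,0,-0.03,0,-3,0,0.01],[0.002,0,-0.02,0,-4,0,0.01],[0,0,-0.01,0,-4,0,0.01],[0,0,0,0,-3,0,0.01],[0,0,0,0,0,0,0.01],[0,0,0,0,0,0,0.01],[0,0,0,0,0,0,0.01],[0,0,0,0,0,0,0.01]]'
python3 - <<'E'
from h import *
s=shot('scene','s8.png'); w=shot('wrist','w8.png'); t=shot('top','t8.png')
f=lambda i,x0,y0,x1,y1,W,H: cv2.resize(i['image'][y0:y1,x0:x1],(W,H),interpolation=cv2.INTER_CUBIC)
c=np.zeros((600,800,3),np.uint8); c[:300,:400]=f(s,200,120,420,285,400,300); c[:300,400:]=f(w,0,0,640,480,400,300); c[300:]=f(t,220,205,460,295,800,300)
cv2.imwrite('pics/z8.png',c[:,:,::-1])
E
```

```text
clock: 21.6
position: [498.1, -156.5, 296.9]
ee_rot: [-0.696, 0.719, 0.0, -0.001]
contact_force: [-0.3, -0.2, -2.7]
gripper_width: 16.3
grasp_force: 58.9
```

View pics/z8.png

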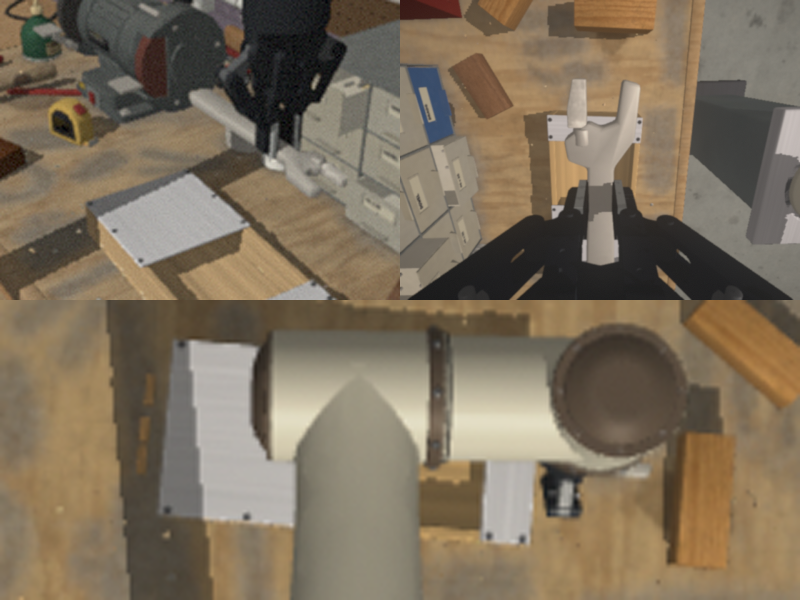

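The wrench is held level about 27 cm up. All three chips lie on the bench beyond the tray's +y end, at (150,388), (143,430) and (141,460) in the lower crop. The cover is clear and the block lies apart at (703,500), so I'm handing in.

```bash
python3 -c "
from bench import arm
print(arm.job_done())"
```

```text
the job is handed in; nothing more can be done
None
```

The job is handed in, with no verdict shown: the last pictures show the three chips on the bench past the tray's end, the block released beside the tray, and the wrench held level about 27 cm up, clear of everything.

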